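Bolt the tool chest against its spring safety catch

ROBOT

A 6-joint arm with a two-finger parallel gripper is mounted at the origin on a cart in front of the work surface, level with it; the furniture and walls round the work are solid. World frame = base frame: x ahead of the robot, y to its left, z up, the work surface at z = 0. Lengths are in mm, angles in degrees, forces in N, time in s.
With the tool pointing down it reaches from about 300 to 850 mm from the base axis. Payload 4.2 kg.
Tool frame: the origin (TCP) lies between the finger pads; the fingertips stand ahead of it and the grasp point (between the pads) lies 8 mm behind it (env.tip_reach is the x of the fingertips in the tool frame, in mm); x points along the fingers, y is the direction in which the jaws open and shut, and the axes are right-handed (so a half turn about x gives the same grasp; the last joint's range is limited). The gripper opens to 91 mm and grips with 3 to 60 N. Pads are 32 mm wide; open, the fingers measure 118 mm over their backs; the gripper's body (76 mm by 178 mm) begins 60 mm behind the grasp point.
Start: joints at [-64.916, 18.312, 89.639, -0, 72.044, -1.146], TCP at [254.141, -515.805, 224.976] pointing down, gripper open.
Joint ranges: [-177.97, 177.97], [-48.28, 115.42], [12.27, 149.76], [-77.06, 257.06], [2.81, 150.46], [-146.56, 146.56]. Speed limits (degrees/s): [147.25, 147.25, 180, 180, 180, 180].

INTERFACE

Orientations are given as [roll, pitch, yaw] about the fixed x, y, z axes, in that order (R = Rz(yaw) Ry(pitch) Rx(roll)).
In Python, from workcell import env, cams gives the robot as it stands.
- The arm moves only by the tool arm_command, never from a script. Its argument "deltas" is a list of rows, each a list of 3 entries, a list of its own where there are three numbers: the opening, from 0 (shut) to 1 (fully open), then the shift along the world's x, y, z in mm, then the turn about the world's z in rad. A call has 1 to 20 rows; each row is the pose to reach, as a shift and turn from the pose commanded when the call began; what a row does not reach only later rows make up. A row lasts 1/10 s, in which the tool goes at most 50 mm and 8.59 degrees, less where a joint would pass 70% of its speed; a pose out of reach is approached as far as the arm can. A call with a gripper value outside its range is refused whole. The fingers move at their own pace and stop on an object; "grip_force" is the grip in N (left out, the last holds). Time passes only in rows, so rows that repeat a pose let the fingers close. It gives the time, the measured TCP pose, the force and the opening at its end, in the units of the state.
- env.state(): the state, without advancing time (a new reading comes with each control period).
- cams.grab_frame(name): name is "side" or "top"; returns a dict with "img" (480x640x3 uint8, red, green, blue), "K" (3x3 intrinsics, pixels), "dist" ([k1, k2, p1, p2, k3] as OpenCV has them; the pictures are not rectified), "rvec" (rotation vector, rad) and "tvec" (3), from world to camera coordinates, as OpenCV has them. Camera axes: x right, y down, z forward; pixel columns grow to the right and rows downward; lengths in mm; the calibration is good to about 2 mm. A picture is of the moment at which its call begins. There is no depth.
- env.job_done(): hands the job in, once; it reports no verdict.
Trained networks look in a picture, given as the dict that the camera call returned (one of the last four; its "shot" number tells which), for a name from the list of things; names that differ only in an ending like _2 or _b are one class to them, and where a whole thing is asked for, a point or a joint stands for the part that bears it (a point fixed in the world has none). Each returns a list of dicts, best first, with "conf" (0 to 1); they miss things now and then, are a little off and sometimes report something else, mostly with a low value. They report only what shows in the picture. A call takes as long as a camera call.
- cams.silhouettes(picture, name): "region" (480x640 bool, what is visible of it) and "centre" ([column, row] in pixels, amid what is visible of it).
The state is a dict: "time_s": time; "qpos": joint angles; "qvel": joint speeds; "effort": joint torques, N m; "ee_pos": TCP position; "ee_rot": TCP orientation; "force": force on the tool from outside, world axes, zero at the start; "torque": the same for the moment, N m; "gripper_width": finger opening in mm.
Only numpy, scipy, OpenCV 4.12 (cv2) and the standard library are available. Lean on these libraries where they do the work, as an engineer would, in place of code of your own. Each camera call takes 0.05 s, during which the arm holds its last target.

TASK

Bolt the lid of the plywood tool chest: press the long sprung catch plate down with one fingertip and keep it held down while the other fingertip pushes the bolt by its upright thumb tab all the way home through the keeper on the deck. With the bolt home, let go, so that the catch springs fully back up and locks it; leave the loose things on and around the chest standing where they are.

Things in the scene. Friction and masses are not known exactly. Their poses are not given: they have to be found in the camera images.
- chest: Low plywood chest fixed to the bench, 164 (x) x 304 (y) x 60 mm high; origin at the centre of its underside, z up. On its flat top (z = 60 mm) the bolt lies along chest x = +30 mm and slides to chest +y; the catch plate lies beside it along x = -28 mm, nearer the robot. Besides tab, plate and the loose things nothing stands over 20 mm above the top (staples over the bolt at y = -79, 44 mm).
- keeper (a point): The keeper: steel staple 26 (x) x 12 (y) x 20 mm high on the fixed deck at the chest's +y end, which the bolt's end enters. The point is the centre of its opening, at chest x = 30, y = 81 mm, 70 mm above the bench. The bolt's end lies at chest y = 50 mm + bolt travel.
- bolt_slide (a joint): Travel of the steel bolt, m, along chest +y: 0 drawn back, 0.045 end stop; fully home above 0.040. Starts at 0 to 0.005. About 2 N of friction; stays where left. With the catch up, its nose stops the teeth on the bolt's side at about 0.008 (2 mm more if pushed with 25 N); if let go on the way it locks again in the next gap (0.020 to 0.025). From 0.037 on it can rise behind the last tooth.
- thumb_tab: The bolt's upright steel thumb tab with dark ribs: plate 26 (x) x 10 (y) x 38 mm high, rigid with the bolt. Origin at its centre, 95 mm above the bench, axes as the chest's; top at 114 mm, foot on the bolt bar at 76 mm. At bolt travel q it lies at chest x = 30 mm, y = -20 mm + q. Push its -y face towards +y.
- catch_press (a joint): How far the sprung catch is pressed down, m: 0 up (springs back there by itself), 0.012 at its bottom stop. The spring takes 3 N at the top, 6 N at the bottom. The bolt is free when it is pressed more than 0.0065; 0.008 to 0.011 is a good depth.
- catch_plate: The catch's flat aluminium press plate, 28 (x) x 100 (y) mm, moving straight up and down. Origin at the centre of its top face, axes as the chest's: chest x = -28, y = -15 mm (it reaches from y = -65 to 35 mm), 98 mm above the bench when up, 86 mm fully down. It can be pressed anywhere along its length; a fingertip may slide along it.
- collet_large: Loose steel collet, 30 mm diameter, 32 mm high, standing on the chest's deck; origin at the centre of its underside. Leave it standing.
- collet_tall: Loose steel collet, 25 mm diameter, 40 mm high, standing on the chest's deck; origin at the centre of its underside. Leave it standing.
- whetstone: Loose grey whetstone 33 x 68 x 27 mm lying on the other end of the lid; origin at the centre of its underside. Leave it.
- calipers: Loose vernier calipers, 71 x 186 x 10 mm, lying on the bench to the right; origin at the centre of the underside. Leave them.
- small_green_box: Loose small green plastic box, 71 x 103 x 34 mm, on the bench to the right; origin at the centre of its underside. Leave it.
- sanding_block: Loose sanding block, 52 x 92 x 32 mm, on the bench to the left; origin at the centre of its underside. Leave it.

How it is judged (in metres and radians):
On the way, in this order (a step that is already met when the one before it is completed fails the run):
1. a fingertip holds the catch down before the bolt has moved off (value of joint catch_press above 0.004 m and contact force between the fingers and catch_plate above 0.5 N and value of joint bolt_slide below 0.012 m).
2. the bolt is on its way, a fingertip on its tab and a fingertip on the catch (value of joint catch_press above 0.0055 m and contact force between the fingers and catch_plate above 0.5 N and contact force between the fingers and thumb_tab above 0.3 N and value of joint bolt_slide between 0.015 and 0.037 m).
3. the bolt is fully home while a fingertip still holds the catch down (value of joint catch_press above 0.0055 m and contact force between the fingers and catch_plate above 0.5 N and value of joint bolt_slide above 0.04 m).
At the end, for the whole second after the job is handed in: The bolt stands fully home (travel above 40 of 45 mm) and the catch has sprung back up (less than 2 mm down) (value of joint bolt_slide above 0.04 m and value of joint catch_press below 0.002 m); the robot touches nothing.
It fails at once if the catch comes up while the bolt is still on its way (value of joint catch_press below 0.004 m and value of joint bolt_slide between 0.014 and 0.036 m).
It fails at once if a loose thing is shoved, lifted or carried more than 15 mm (distance of any of collet_large, collet_tall, whetstone, calipers, small_green_box, sanding_block from where it was at the start of the episode above 0.015 m).
It fails at once if a standing collet is knocked over (angle between any of collet_large, collet_tall's own z axis and vertical above 0.5 rad).
It also fails if it takes over 35 s, if anything falls off the work surface, if the arm or the gripper's body presses on something with over 40 N, if the wrist force passes 120 N, or if a joint passes its speed limit or range.

## Working session

There is one attempt and no reset: what is moved stays moved. The work goes in short steps, Python scripts to look and compute and a tool call to move; the robot and the scene stay as the last step left them, time stands still between calls to the robot, and variables do not carry over. Pictures are saved under pics/ and viewed, and the job is handed in when it is done.

Besides the shell and the picture viewer there is one more tool, called after "Emit:" in YAML: its name, and indented under it one key for each argument. arm_command: Moves the arm, as the interface text tells. Its arguments: {"type":"object","properties":{"deltas":{"type":"array","items":{"type":"array"}},"grip_force":{"type":"number"}},"required":["deltas"]}

```bash
mkdir -p pics; ls; python3 - <<'E'
from workcell import env, cams
import cv2
print(env.state(), env.tip_reach)
for n in ("top","side"):
    f=cams.grab_frame(n)
    cv2.imwrite(f"pics/{n}0.png",f["img"][:,:,::-1])
    print(n,f["K"],f["dist"],f["rvec"],f["tvec"])
    for t in ["thumb_tab","catch_plate","collet_large","collet_tall","whetstone","chest"]:
        for d in cams.silhouettes(f,t)[:2]:
            r=d["region"];import numpy as np
            ys,xs=np.nonzero(r);print(t,round(d["conf"],2),d["centre"],r.sum(),xs.min(),xs.max(),ys.min(),ys.max())
E
```

```text
pics
{'time_s': 0.0, 'qpos': array([-6.49154951e+01,  1.83527083e+01,  8.97072447e+01,  8.66212659e-04,
        7.20413282e+01, -1.14569898e+00]), 'qvel': array([ 0.01034578,  0.0012808 , -0.00533766,  0.08417241,  0.05754604,
        0.01025656]), 'effort': array([ 1.63307905e-03, -4.12451684e+01, -2.31975281e+01,  7.27242208e-02,
        4.55977803e-02, -1.52773623e-04]), 'ee_pos': array([ 253.94196075, -515.35334186,  224.10386259]), 'ee_rot': array([-91.61157198,  89.89871549, 114.61836413]), 'force': array([ 0.34602148, -0.69374628,  0.23616417]), 'torque': array([ 0.05739459, -0.03727838,  0.01746308]), 'gripper_width': 91.01304262796096} 11.0
top [[591.17474701   0.         315.9003713 ]
 [  0.         591.17474701 239.13550352]
 [  0.           0.           1.        ]] [-0.0084078  0.         0.         0.         0.       ] [ 2.09118097 -2.15442248  0.19941643] [ -37.93291819  511.78514791 1507.42485761]
thumb_tab 0.52 [280.4, 222.5] 275 260 309 216 230
thumb_tab 0.47 [281.0, 243.4] 495 263 303 229 254
catch_plate 0.79 [280.1, 245.5] 490 264 302 230 253
collet_large 0.6 [173.1, 283.7] 737 156 193 271 299
collet_large 0.51 [247.2, 264.7] 118 239 250 257 268
chest 0.77 [274.1, 237.4] 6927 214 339 196 280
side [[480.36314738   0.         314.26221241]
 [  0.         480.36314738 246.79272122]
 [  0.           0.           1.        ]] [-0.05236482  0.          0.          0.          0.        ] [ 1.87483334  1.34593351 -0.64596602] [-109.97424492 -259.43540139 1625.9601493 ]
thumb_tab 0.75 [359.8, 244.8] 491 330 379 229 258
catch_plate 0.84 [348.9, 225.6] 384 329 366 217 238
collet_large 0.49 [375.9, 213.2] 108 371 380 209 221
collet_tall 0.41 [358.8, 242.9] 441 332 378 230 257
whetstone 0.64 [305.2, 244.1] 423 293 322 234 254
chest 0.66 [356.3, 253.9] 6086 290 424 210 293
```

View pics/top0.png

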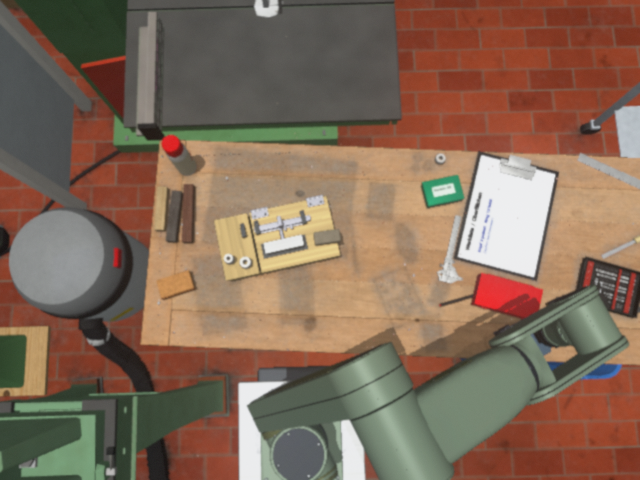

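View pics/side0.png

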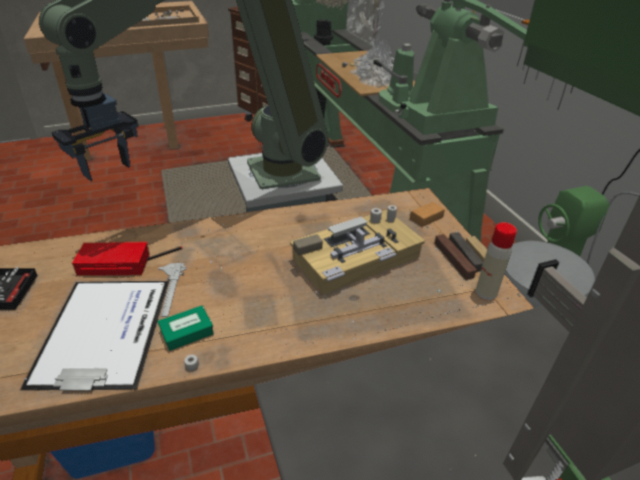

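```bash
python3 - <<'E'
import cv2
a=cv2.imread("pics/top0.png")[180:300,190:350]
cv2.imwrite("pics/topc.png",cv2.resize(a,None,fx=5,fy=5,interpolation=cv2.INTER_CUBIC))
a=cv2.imread("pics/side0.png")[195:305,280:435]
cv2.imwrite("pics/sidec.png",cv2.resize(a,None,fx=5,fy=5,interpolation=cv2.INTER_CUBIC))
E
```

```text
(no output)
```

View pics/topc.png

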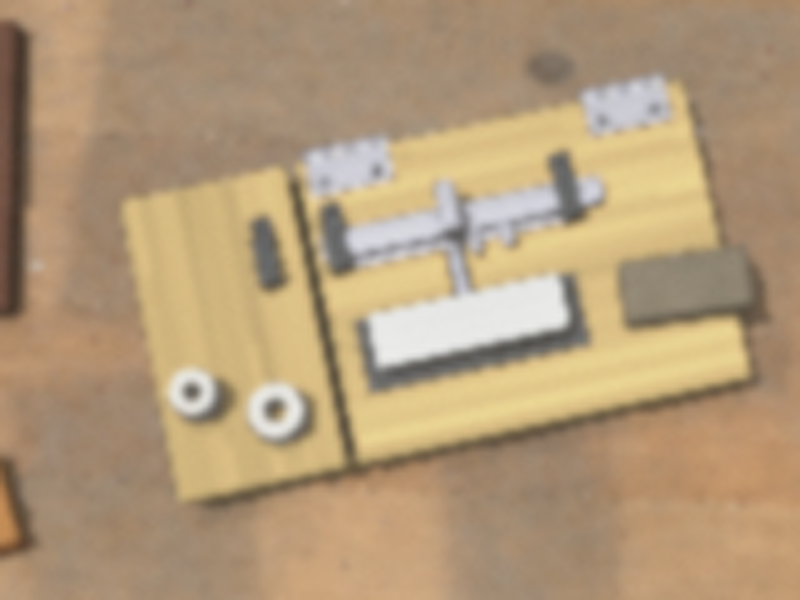

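View pics/sidec.png

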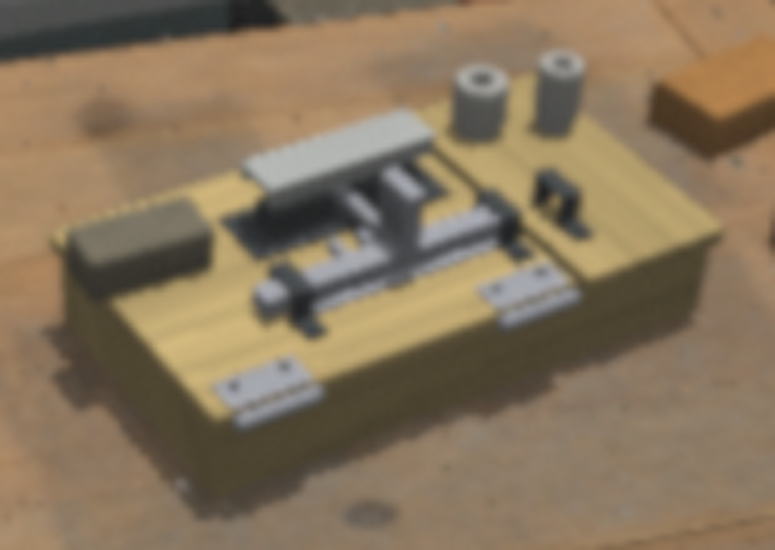

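```bash
cat > h.py <<'E'
import numpy as np, cv2
from scipy.optimize import least_squares
def proj(f,P):
    return cv2.projectPoints(np.asarray(P,float).reshape(-1,1,3),f["rvec"],f["tvec"],f["K"],f["dist"])[0].reshape(-1,2)
def C(p,L):
    L=np.asarray(L,float);c,s=np.cos(p[2]),np.sin(p[2])
    return np.c_[p[0]+c*L[:,0]-s*L[:,1],p[1]+s*L[:,0]+c*L[:,1],L[:,2]]
E
python3 - <<'E'
from h import *
from workcell import env,cams
from scipy.spatial.transform import Rotation as R
T=cams.grab_frame("top");S=cams.grab_frame("side")
Lt=[[82,152,60],[-82,152,60],[82,-152,60],[-82,-152,60],[-42,35,98],[-42,-65,98],[-14,-65,98]]
ot=np.array([[122,202],[180,500],[683,82],[752,380],[378,370],[573,326],[560,275]])/5+[190,180]
Ls=[[82,-152,60],[-82,-152,60],[82,152,60],[-14,-65,98],[-42,-65,98],[-42,35,98],[-14,35,98]]
os_=np.array([[215,418],[55,240],[720,235],[265,192],[245,163],[400,110],[435,135]])/5+[280,195]
def res(p,sp=0):
    a=proj(T,C(p,Lt))-ot;b=proj(S,C(p,Ls))-os_
    return a,b
for w in ("both","t","s"):
    r=least_squares(lambda p:np.r_[(res(p)[0]*(w!="s")).ravel(),(res(p)[1]*(w!="t")).ravel()],[480,80,0.2],loss="soft_l1",x_scale=[100,100,1])
    print(w,r.x,np.degrees(r.x[2]));
    if w=="both": print(res(r.x)[0].round(1).tolist(),res(r.x)[1].round(1).tolist());p=r.x
np.save("p.npy",p)
edges=lambda x0,x1,y0,y1,z:[[x0,y0,z],[x1,y0,z],[x1,y1,z],[x0,y1,z]]
q=0
for n,f,(x,y) in(("t",T,(190,180)),("s",S,(280,195))):
    im=cv2.resize(f["img"][y:y+120,x:x+160,::-1],None,fx=5,fy=5,interpolation=cv2.INTER_CUBIC)
    for L,c in((edges(-82,82,-152,152,60),(0,0,255)),(edges(-42,-14,-65,35,98),(255,0,0)),(edges(17,43,-25+q,-15+q,114),(0,255,0)),(edges(17,43,75,87,80),(255,0,255)),(edges(-82,82,-152,152,0),(0,255,255))):
        cv2.polylines(im,[((proj(f,C(p,L))-[x,y]+.5)*5).astype(int)],True,c,1)
    cv2.imwrite(f"pics/ov_{n}.png",im)
s=env.state();print(R.from_euler("xyz",s["ee_rot"],degrees=True).as_matrix().round(3),s["time_s"])
E
```

```text
both [5.17221836e+02 4.99714925e+01 1.90729555e-01] 10.927998535232273
[[-1.0, -0.9], [-0.7, 0.0], [-0.5, -1.5], [-0.3, -1.4], [-0.4, -1.1], [-0.8, -0.8], [-0.6, -1.2]] [[-1.5, -0.4], [-2.7, -2.4], [-0.1, -2.1], [-0.6, -0.9], [-2.5, -0.9], [-0.3, -1.1], [-1.1, -0.7]]
t [5.14632630e+02 4.83758834e+01 1.84917325e-01] 10.594982256774365
s [5.21995223e+02 5.10306625e+01 1.95530586e-01] 11.203077316224807
[[ 0.     0.442 -0.897]
 [-0.    -0.897 -0.442]
 [-1.     0.     0.   ]] 0.8
```

View pics/ov_t.png

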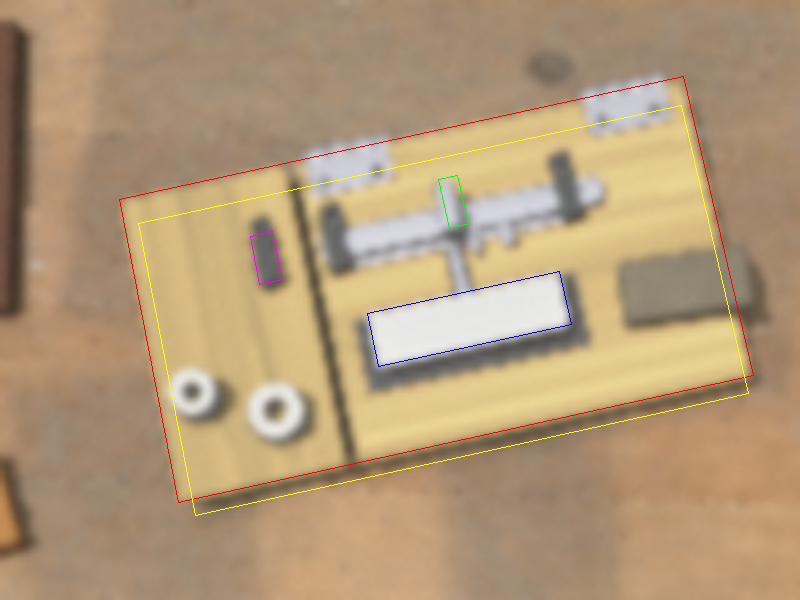

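View pics/ov_s.png

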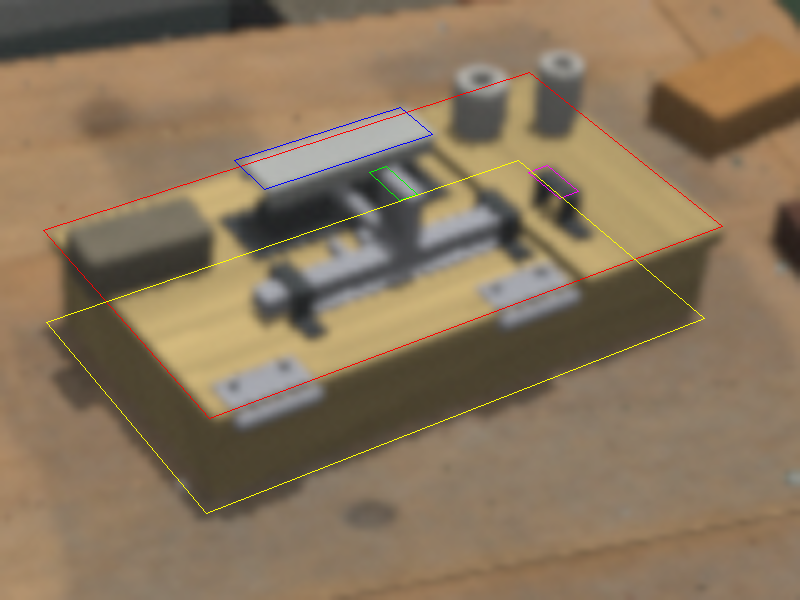

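```bash
python3 - <<'E'
from h import *
from workcell import env,cams
T=cams.grab_frame("top");S=cams.grab_frame("side")
Lt=[[82,152,60],[-82,152,60],[82,-152,60],[-82,-152,60],[-42,35,98],[-42,-65,98],[-14,-65,98],[-14,35,98]]
ot=(np.array([[122,202],[180,500],[683,82],[752,380],[378,370],[573,326],[560,275],[370,320]])+.5)/5-.5+[190,180]
Ls=[[82,-152,60],[-82,-152,60],[82,152,60],[-14,-65,98],[-42,-65,98],[-42,35,98],[-14,35,98]]
os_=(np.array([[212,420],[55,243],[721,237],[267,192],[243,163],[402,110],[434,135]])+.5)/5-.5+[280,195]
def res(p):
    o=p[3:] if len(p)>3 else np.zeros(3)
    return proj(T,C(p,Lt))-ot,proj(S,C(p,Ls))-os_
for w in ("t","s","both"):
    r=least_squares(lambda p:np.r_[(res(p)[0]*(w!="s")).ravel(),(res(p)[1]*(w!="t")).ravel()],[480,80,0.2],loss="soft_l1",x_scale=[100,100,1])
    p=r.x
    print(w,r.x,np.degrees(r.x[2]),res(p)[0].round(1).tolist(),res(p)[1].round(1).tolist())
np.save("p.npy",p)
# tab top at travel q
for q in (0,5): print(q,(proj(T,C(p,[[30,-20+q,114]]))-[190,180]+.5)*5,(proj(S,C(p,[[30,-20+q,114]]))-[280,195]+.5)*5)
E
python3 - <<'E'
import cv2
a=cv2.imread("pics/top0.png")[205:245,250:320]
cv2.imwrite("pics/t2.png",cv2.resize(a,None,fx=11,fy=11,interpolation=cv2.INTER_CUBIC))
E
```

```text
t [5.15433880e+02 4.92681430e+01 1.85887617e-01] 10.650575912621372 [[-0.3, -0.2], [-0.3, 0.9], [0.4, -0.2], [0.3, -0.1], [0.2, -0.1], [-0.2, 0.4], [0.1, 0.0], [-0.3, -0.7]] [[-1.4, -1.0], [-2.8, -3.2], [-0.4, -2.3], [-1.2, -1.0], [-2.2, -0.9], [-0.7, -1.0], [-1.0, -0.6]]
s [5.20742366e+02 5.04939894e+01 1.89493854e-01] 10.857198100191294 [[-0.8, -1.9], [-0.6, -1.0], [-0.3, -2.3], [-0.1, -2.3], [-0.2, -2.1], [-0.7, -1.7], [-0.4, -2.1], [-0.8, -2.7]] [[0.1, 0.5], [-1.7, -1.9], [1.0, -1.3], [0.1, 0.2], [-1.0, 0.2], [0.4, 0.0], [0.3, 0.5]]
both [5.17045749e+02 5.01890985e+01 1.89184342e-01] 10.839464319777116 [[-0.7, -0.6], [-0.5, 0.4], [-0.1, -1.0], [0.0, -0.9], [-0.1, -0.7], [-0.5, -0.3], [-0.3, -0.6], [-0.7, -1.3]] [[-0.6, -0.5], [-2.2, -2.7], [0.2, -2.1], [-0.6, -0.6], [-1.7, -0.6], [-0.2, -0.7], [-0.4, -0.3]]
0 [[453.06923295 201.92287585]] [[393.43352682 183.08006589]]
5 [[443.41458732 204.01973511]] [[402.03022308 180.17591993]]
```

View pics/t2.png

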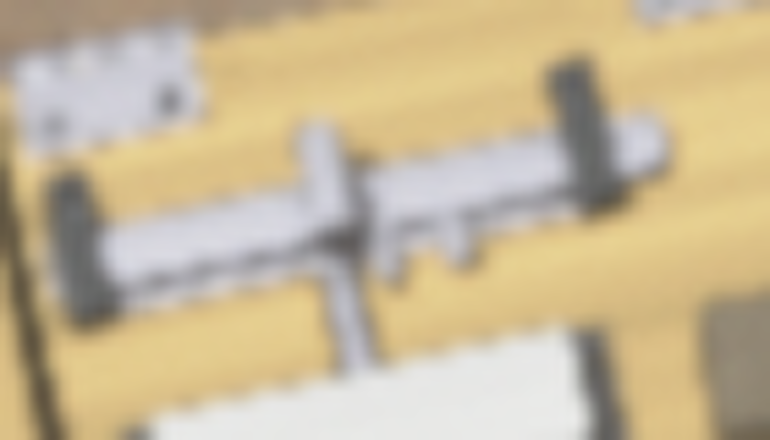

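Emit:
arm_command:
  deltas:
    - [0.49,[30,55,0],0.13]
    - [0.49,[60,110,0],0.26]
    - [0.49,[85,160,0],0.39]
    - [0.49,[110,205,0],0.52]
    - [0.49,[135,255,0],0.65]
    - [0.49,[160,305,0],0.78]
    - [0.49,[185,350,0],0.91]
    - [0.49,[210,400,0],1.04]
    - [0.49,[235,445,0],1.17]
    - [0.49,[255,480,0],1.3]
    - [0.49,[265,505,0],1.3]
    - [0.49,[270,515,-10],1.3]
    - [0.49,[273,517,-30],1.3]
    - [0.49,[273,517,-40],1.3]
    - [0.49,[273,517,-50],1.3]
    - [0.49,[273,517,-50],1.3]
    - [0.49,[273,517,-50],1.3]
    - [0.49,[273,517,-50],1.3]

```text
time_s: 2.7
ee_pos: [527.5, 0.6, 175.9]
ee_rot: [78.7, 89.9, -0.7]
force: [-0.3, 0.3, 0.0]
gripper_width: 44.7
```

```bash
cat > look.py <<'E'
import sys
from h import *
from workcell import env,cams
from scipy.spatial.transform import Rotation as R
tag=sys.argv[1]
s=env.state();M=R.from_euler("xyz",s["ee_rot"],degrees=True).as_matrix();t=s["ee_pos"]
print(s["time_s"],t.round(1),s["force"].round(1),s["gripper_width"].round(1),M.round(3).tolist())
p=np.load("p.npy")
d=t-[p[0],p[1],0];c,q=np.cos(p[2]),np.sin(p[2]);print("chest",c*d[0]+q*d[1],-q*d[0]+c*d[1],"tip z",t[2]-11)
print("jaw",np.degrees(np.arctan2(M[1,1],M[0,1])),np.degrees(p[2]))
w=s["gripper_width"]/2
for n,(x,y) in(("top",(235,180)),("side",(310,165))):
    f=cams.grab_frame(n)
    im=cv2.resize(f["img"][y:y+100,x:x+110,::-1],None,fx=7,fy=6 if 0 else 6,interpolation=cv2.INTER_CUBIC)
    for sg in(1,-1):
        L=np.array([[11,sg*w,-16],[11,sg*w,16],[11,sg*(w+13.5),16],[11,sg*(w+13.5),-16]])
        cv2.polylines(im,[((proj(f,L@M.T+t)-[x,y]+.5)*[7,6]).astype(int)],True,(0,0,255),1)
    e=lambda x0,x1,y0,y1,z:[[x0,y0,z],[x1,y0,z],[x1,y1,z],[x0,y1,z]]
    for L,cc in((e(-42,-14,-65,35,98),(255,0,0)),(e(17,43,-25,-15,114),(0,255,0))):
        cv2.polylines(im,[((proj(f,C(p,L))-[x,y]+.5)*[7,6]).astype(int)],True,cc,1)
    cv2.imwrite(f"pics/{tag}_{n}.png",im)
E
python3 look.py a
```

```text
Traceback (most recent call last):
  File "look.py", line 7, in <module>
    print(s["time_s"],t.round(1),s["force"].round(1),s["gripper_width"].round(1),M.round(3).tolist())
                                                     ^^^^^^^^^^^^^^^^^^^^^^^^
AttributeError: 'float' object has no attribute 'round'
```

```bash
sed -i 's/s\["gripper_width"\].round(1)/round(s["gripper_width"],1)/' look.py
python3 look.py a
```

```text
2.7 [527.5   0.6 175.9] [-0.3  0.3  0. ] 44.7 [[0.002, 0.983, 0.185], [-0.0, 0.185, -0.983], [-1.0, 0.002, 0.0]]
chest 0.9235837155570419 -50.68645728211198 tip z 164.85985902813465
jaw 10.65086484510864 10.839464319777116
```

View pics/a_top.png

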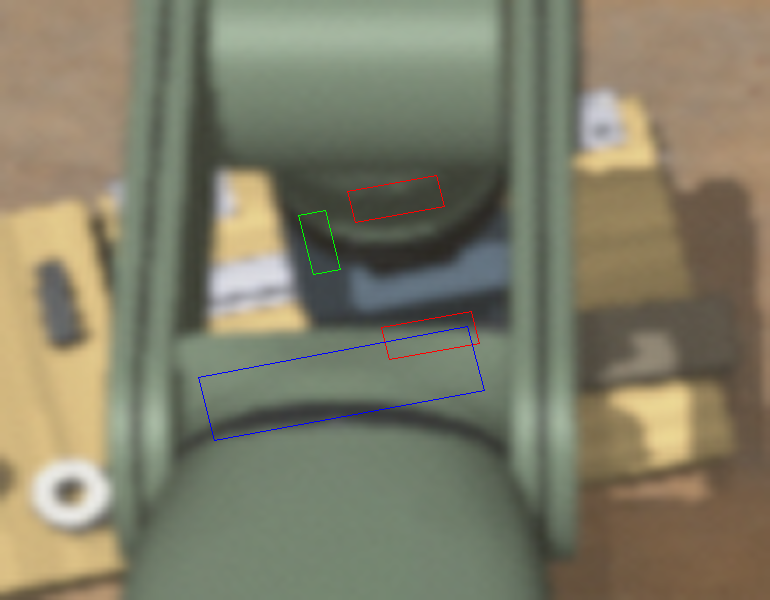

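View pics/a_side.png

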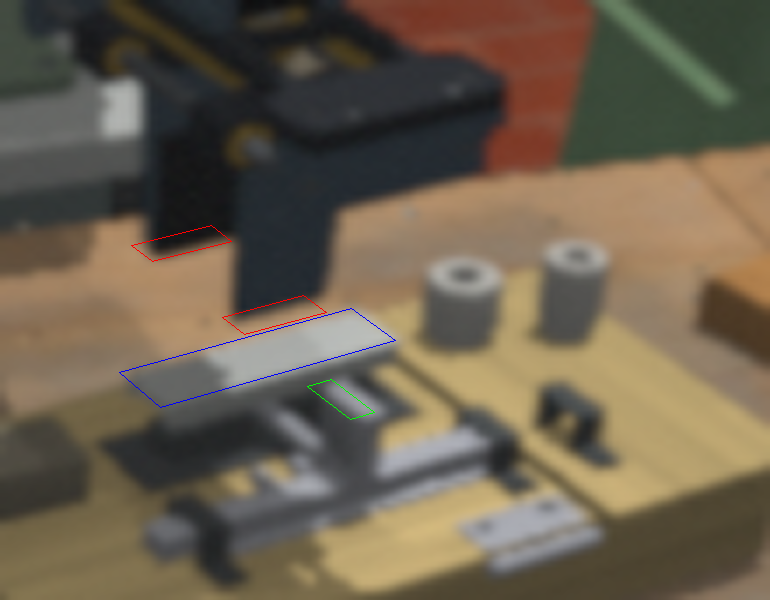

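Emit:
arm_command:
  deltas:
    - [0.49,[0,0,-25],0.003]
    - [0.49,[0,0,-45],0.003]
    - [0.49,[0,0,-56],0.003]
    - [0.49,[0,0,-60],0.003]
    - [0.49,[0,0,-60],0.003]
    - [0.49,[0,0,-60],0.003]

```text
time_s: 3.4
ee_pos: [527.9, 1.2, 115.8]
ee_rot: [79.0, 89.9, -0.1]
force: [0.3, -0.0, -0.1]
gripper_width: 44.6
```

Emit:
arm_command:
  deltas:
    - [0.49,[0,0,-3],0]
    - [0.49,[0,0,-6],0]
    - [0.49,[0,0,-9],0]
    - [0.49,[0,0,-11],0]
    - [0.49,[0,0,-11],0]
    - [0.49,[0,0,-11],0]

```text
time_s: 4.0
ee_pos: [527.5, 1.2, 104.3]
ee_rot: [80.3, 89.9, 1.1]
force: [0.4, -0.3, 3.5]
gripper_width: 44.5
```

```bash
python3 look.py b
```

```text
4.0 [527.5   1.2 104.3] [ 0.4 -0.3  3.5] 44.5 [[0.001, 0.982, 0.189], [0.0, 0.189, -0.982], [-1.0, 0.001, 0.0]]
chest 1.0984751293093051 -50.08116426792669 tip z 93.29719813498544
jaw 10.885147373767023 10.839464319777116
```

View pics/b_side.png

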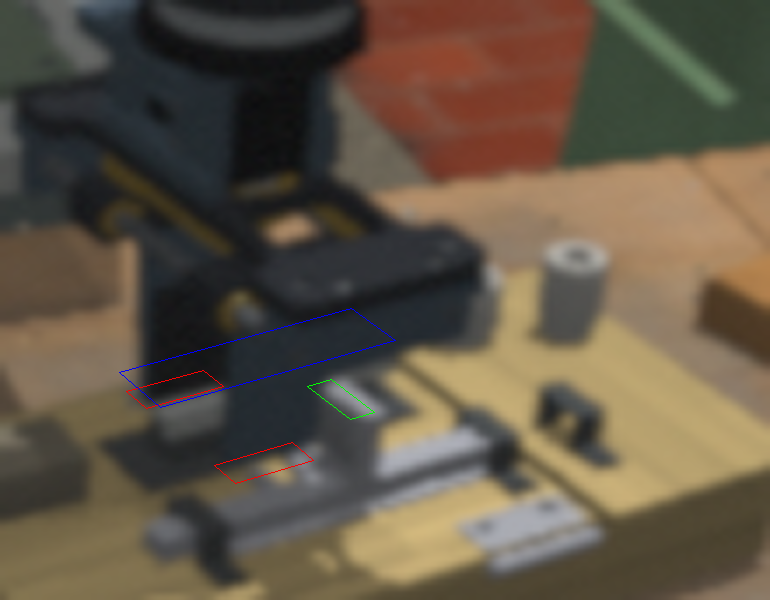

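Emit:
arm_command:
  deltas:
    - [0.49,[0,0,-2],0]
    - [0.49,[0,0,-4],0]
    - [0.49,[0,0,-5.5],0]
    - [0.49,[0,0,-5.5],0]
    - [0.49,[0,0,-5.5],0]
    - [0.49,[0,0,-5.5],0]

```text
time_s: 4.7
ee_pos: [527.5, 1.2, 98.7]
ee_rot: [79.3, 89.9, 0.2]
force: [1.7, 0.9, 6.0]
gripper_width: 44.5
```

```bash
python3 look.py c
```

```text
4.7 [527.5   1.2  98.7] [1.7 0.9 6. ] 44.5 [[0.001, 0.982, 0.189], [0.0, 0.189, -0.982], [-1.0, 0.001, 0.0]]
chest 1.076821292493868 -50.09553446668863 tip z 87.65506807467354
jaw 10.885335128197177 10.839464319777116
```

View pics/c_side.png

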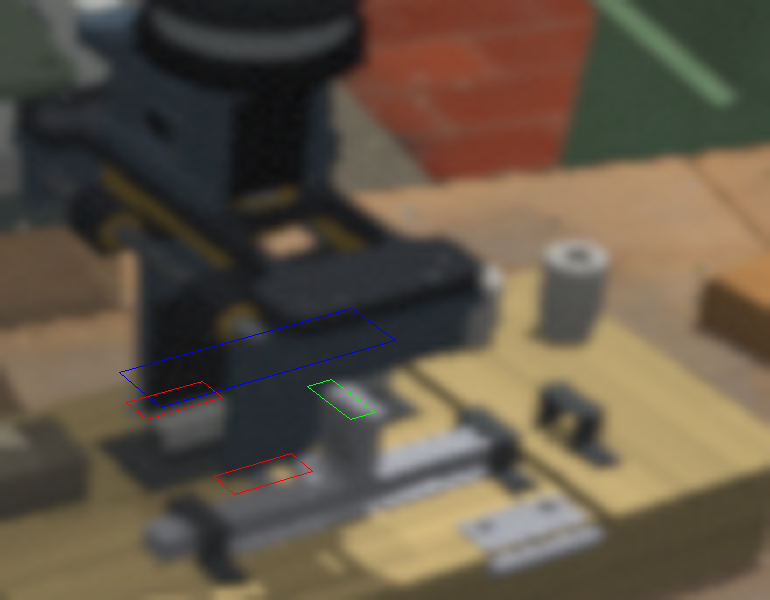

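Emit:
arm_command:
  deltas:
    - [0.49,[-0.4,2,0],0]
    - [0.49,[-0.9,5,0],0]
    - [0.49,[-1.5,8,0],0]
    - [0.49,[-2.1,11,0],0]
    - [0.49,[-2.6,14,0],0]
    - [0.49,[-3.0,16,0],0]
    - [0.49,[-3.0,16,0],0]
    - [0.49,[-3.0,16,0],0]

```text
time_s: 5.6
ee_pos: [524.2, 16.0, 98.6]
ee_rot: [-7.6, 89.9, -86.6]
force: [0.9, -4.6, 3.8]
gripper_width: 44.5
```

```bash
python3 look.py d
```

```text
5.6 [524.2  16.   98.6] [ 0.9 -4.6  3.8] 44.5 [[0.0, 0.982, 0.19], [-0.003, 0.19, -0.982], [-1.0, -0.0, 0.003]]
chest 0.5626305296184091 -34.949717737751506 tip z 87.58970639585108
jaw 10.966794634759443 10.839464319777116
```

View pics/d_side.png

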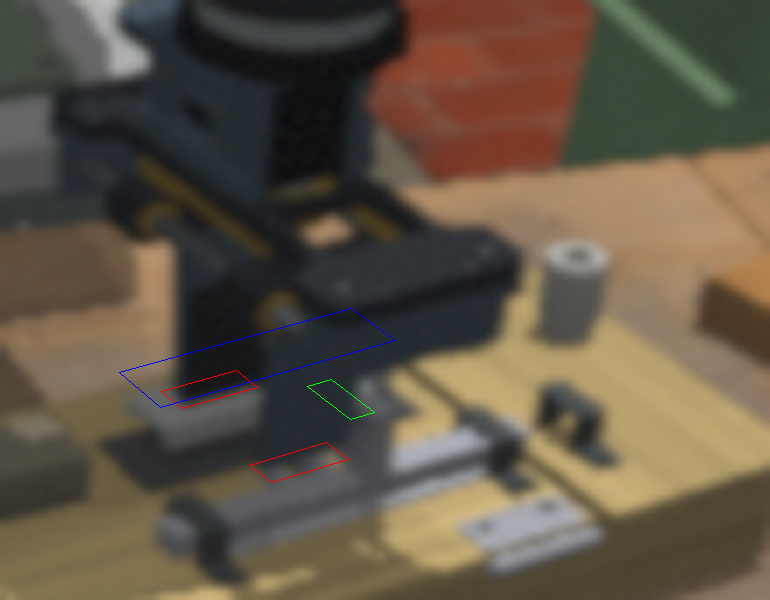

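Emit:
arm_command:
  deltas:
    - [0.49,[-0.4,2,0],0]
    - [0.49,[-0.8,4,0],0]
    - [0.49,[-0.8,4,0],0]

```text
time_s: 6.0
ee_pos: [523.4, 19.8, 98.6]
ee_rot: [-5.3, 89.8, -84.3]
force: [0.9, -5.0, 5.0]
gripper_width: 44.9
```

```bash
python3 look.py e
```

```text
6.0 [523.4  19.8  98.6] [ 0.9 -5.   5. ] 44.9 [[0.0, 0.982, 0.19], [-0.003, 0.19, -0.982], [-1.0, -0.0, 0.003]]
chest 0.5459713246384013 -31.003787369313518 tip z 87.59894641467761
jaw 10.966103711158162 10.839464319777116
```

View pics/e_side.png

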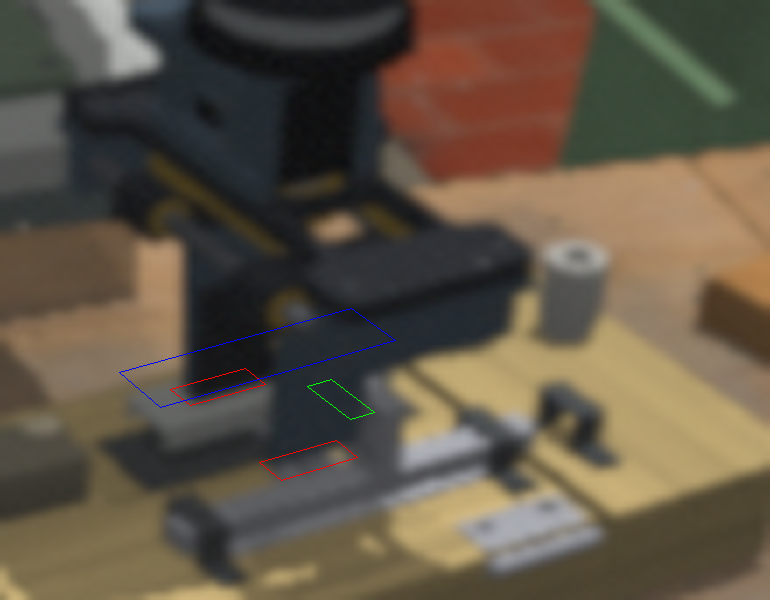

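Emit:
arm_command:
  deltas:
    - [0.49,[-0.6,3,0],0]
    - [0.49,[-1.1,6,0],0]
    - [0.49,[-1.7,9,0],0]
    - [0.49,[-2.3,12,0],0]
    - [0.49,[-2.9,15,0],0]
    - [0.49,[-3.4,18,0],0]
    - [0.49,[-4.0,21,0],0]
    - [0.49,[-4.6,24,0],0]
    - [0.49,[-5.2,27,0],0]
    - [0.49,[-5.2,27,0],0]

```text
time_s: 7.1
ee_pos: [518.1, 47.0, 98.6]
ee_rot: [-10.3, 89.8, -89.3]
force: [0.8, -5.5, 5.4]
gripper_width: 44.8
```

```bash
python3 look.py f
```

```text
7.1 [518.1  47.   98.6] [ 0.8 -5.5  5.4] 44.8 [[0.0, 0.982, 0.19], [-0.003, 0.19, -0.982], [-1.0, -0.0, 0.003]]
chest 0.4430153945846018 -3.314479861756467 tip z 87.56226454288092
jaw 10.97029911119708 10.839464319777116
```

View pics/f_side.png

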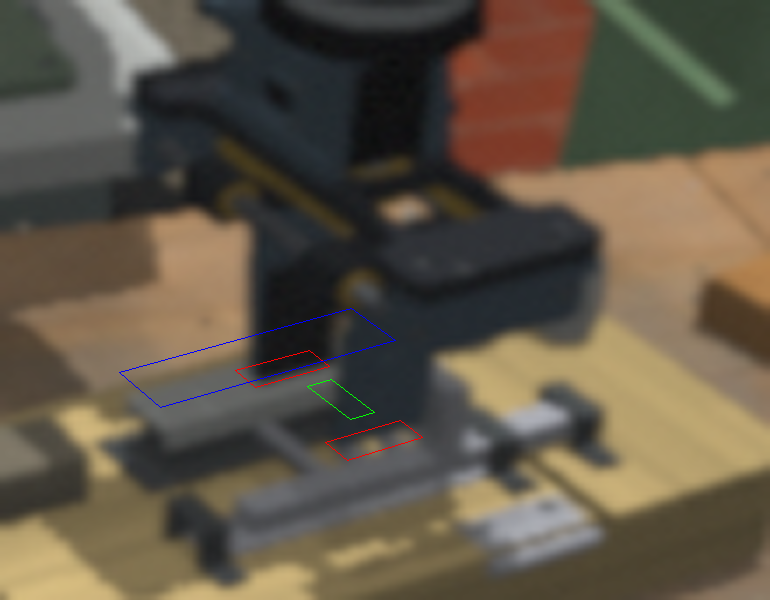

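Emit:
arm_command:
  deltas:
    - [0.49,[-0.4,2,0],0]
    - [0.49,[-0.8,4,0],0]
    - [0.49,[-0.8,4,0],0]

```text
time_s: 7.5
ee_pos: [517.4, 50.8, 98.6]
ee_rot: [-6.6, 89.8, -85.6]
force: [0.9, -4.6, 5.9]
gripper_width: 44.6
```

Emit:
arm_command:
  deltas:
    - [0.49,[-0.2,1,0],0]
    - [0.49,[-0.3,1.5,0],0]
    - [0.49,[-0.3,1.5,0],0]

```text
time_s: 7.8
ee_pos: [517.1, 52.1, 98.6]
ee_rot: [-7.3, 89.8, -86.3]
force: [1.2, -4.9, 5.4]
gripper_width: 44.4
```

```bash
python3 look.py g
```

```text
7.8 [517.1  52.1  98.6] [ 1.2 -4.9  5.4] 44.4 [[0.0, 0.982, 0.19], [-0.003, 0.19, -0.982], [-1.0, -0.0, 0.003]]
chest 0.4146718045979381 1.8919283706004477 tip z 87.59560837147573
jaw 10.968441539283617 10.839464319777116
```

View pics/g_side.png

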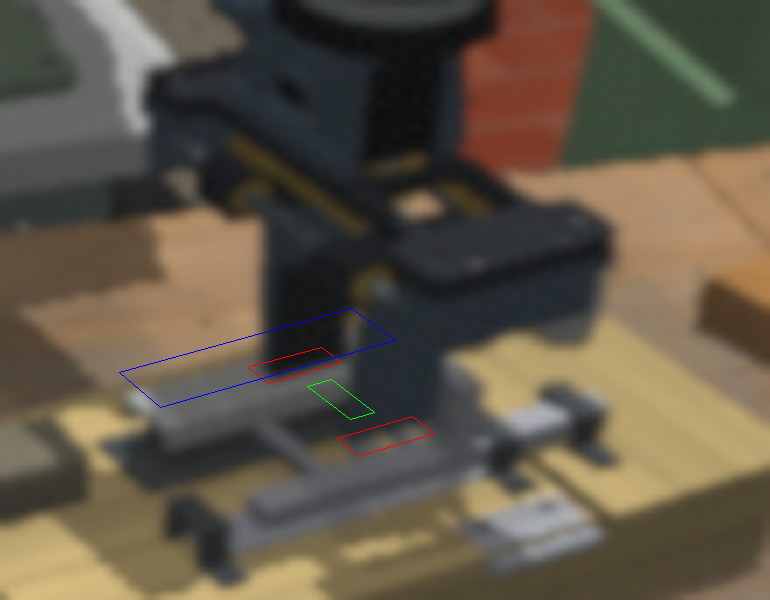

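Still constant force, so it is not at the stop yet. I'll creep on.

Emit:
arm_command:
  deltas:
    - [0.49,[-0.2,1,0],0]
    - [0.49,[-0.3,1.5,0],0]
    - [0.49,[-0.3,1.5,0],0]

```text
time_s: 8.2
ee_pos: [517.1, 52.4, 98.6]
ee_rot: [-3.5, 89.7, -82.5]
force: [1.0, -9.6, 6.6]
gripper_width: 44.6
```

Emit:
arm_command:
  deltas:
    - [0.49,[-0.2,1,0],0]
    - [0.49,[-0.2,1,0],0]
    - [0.49,[-0.2,1,0],0]

```text
time_s: 8.5
ee_pos: [517.1, 52.4, 98.7]
ee_rot: [-2.0, 89.6, -81.0]
force: [2.8, -13.3, 5.5]
gripper_width: 44.9
```

Emit:
arm_command:
  deltas:
    - [0.49,[0.4,-2,0],0]
    - [0.49,[0.8,-4,0],0]
    - [0.49,[1.3,-7,0],0]
    - [0.49,[1.3,-7,0],0]
    - [0.49,[1.3,-7,3],0]
    - [0.49,[1.3,-7,8],0]
    - [0.49,[1.3,-7,14],0]
    - [0.49,[1.3,-7,25],0]
    - [0.49,[1.3,-7,50],0]
    - [0.49,[1.3,-7,90],0]
    - [0.49,[1.3,-7,130],0]
    - [0.49,[1.3,-57,150],0]
    - [0.49,[1.3,-107,150],0]
    - [0.49,[1.3,-157,150],0]
    - [0.49,[1.3,-207,150],0]
    - [0.49,[1.3,-257,150],0]
    - [0.49,[1.3,-257,150],0]
    - [0.49,[1.3,-257,150],0]
    - [0.49,[1.3,-257,150],0]

```text
time_s: 10.4
ee_pos: [517.5, -200.0, 248.5]
ee_rot: [-148.6, 89.9, 132.3]
force: [-0.1, -0.4, -1.3]
gripper_width: 44.7
```

```bash
python3 - <<'E'
from h import *
from workcell import env,cams
s=env.state();print(s["time_s"],s["ee_pos"],s["force"],abs(s["qvel"]).max())
p=np.load("p.npy");e=lambda x0,x1,y0,y1,z:[[x0,y0,z],[x1,y0,z],[x1,y1,z],[x0,y1,z]]
for n,(x,y) in(("top",(190,180)),("side",(280,195))):
    f=cams.grab_frame(n)
    im=cv2.resize(f["img"][y:y+120,x:x+160,::-1],None,fx=5,fy=5,interpolation=cv2.INTER_CUBIC)
    for L,c in((e(-42,-14,-65,35,98),(255,0,0)),(e(17,43,20,30,114),(0,255,0))):
        cv2.polylines(im,[((proj(f,C(p,L))-[x,y]+.5)*5).astype(int)],True,c,1)
    cv2.imwrite(f"pics/z_{n}.png",im)
E
```

```text
10.4 [ 517.49800576 -199.96693246  248.50713906] [-0.14861324 -0.42265689 -1.27114239] 1.3020874462297924
```

View pics/z_top.png

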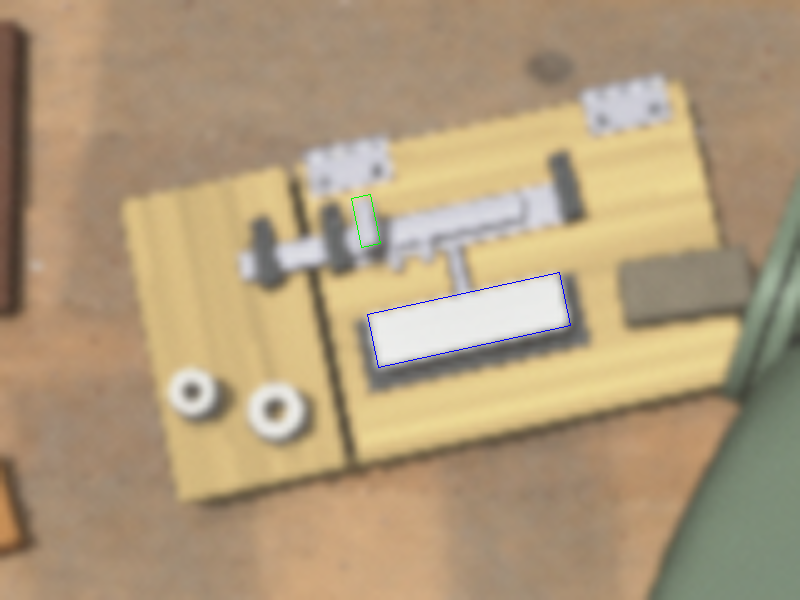

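View pics/z_side.png

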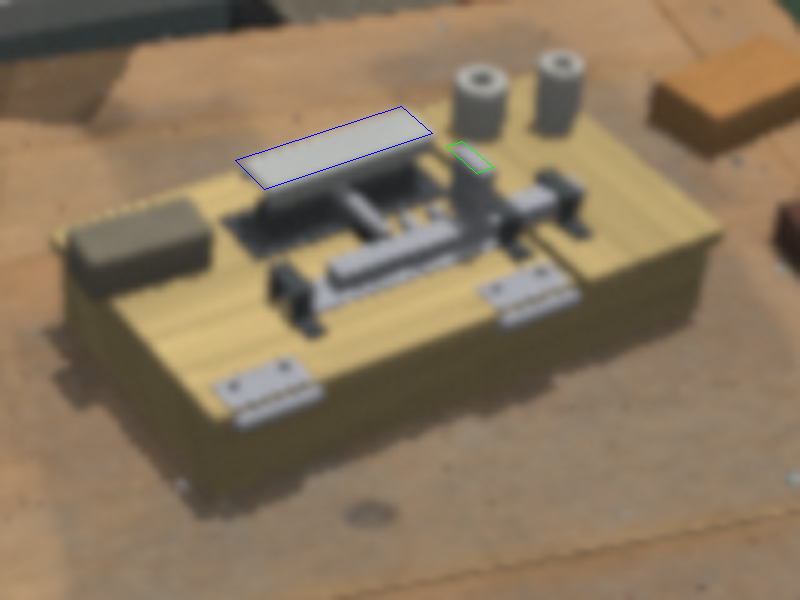

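The bolt end is through the keeper: the tab sits on the outline drawn for 45 mm travel, at about (365,220) in the top picture and (470,157) in the side one. The plate is back at its up position and the loose things are where they were.

```bash
python3 -c "
from workcell import env
print(env.job_done())"
```

```text
the job is handed in; nothing more can be done
None
```

The bolt is home through the keeper, the catch has sprung back up, and the job was handed in at about 10.5 s of the 35 s allowed.

- **What I did:** I located the chest in both cameras and set the jaws across it. One fingertip pressed the catch about 10 mm down, by arm position, with about 6 N on it. The other fingertip pushed the tab with a steady 5 N or so. At the end stop the arm stopped moving and the force rose to 13 N. I then backed off about 5 mm, lifted clear and moved the arm away.
- **Last checks:** In both final pictures the tab lies on the outline drawn for 45 mm travel and the plate on its fully-up outline. The collets and whetstone stand where they were, and so does the part of the sanding block that shows. The arm touches nothing.
- **Not checked:** I did not compare the calipers and the green box in the final pictures. The arm did not work near them.
- **What disagreed:** The two cameras put the chest about 5 mm apart in x when fitted separately, so I used the joint fit. One of the three networks' picks was clearly wrong: the side view's "collet_tall" was really the tab.

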